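# Lock the ring light's boom nut

### The arm

A 7-joint arm with a two-finger parallel gripper is mounted at the origin on the work surface. World frame = base frame: x ahead of the robot, y to its left, z up, the work surface at z = 0. Lengths are in m, angles in rad, forces in N, time in s.
With the tool pointing down it reaches from about 0.425 to 0.825 m from the base axis. Payload 3.6 kg.
Tool frame: the origin (TCP) lies where the fingers leave the gripper's body, on its centre line; the fingertips stand 73 mm ahead of it and the grasp point (between the pads) lies 54 mm ahead of it; z points along the fingers, y is the line along which they close (so a half turn about z gives the same grasp; the last joint's range is limited). The gripper opens to 85 mm and grips with 20 to 120 N. Pads are 22 mm wide; open, the fingers measure 114 mm over their backs; the gripper's body (76 mm by 85 mm) begins 54 mm behind the grasp point. The pads swing forward as they close: fully open they stand 13 mm farther back than shut.
Start: joints at [1.141, 0.615, -0.013, 1.423, 0.008, 1.103, -0.04], TCP at [0.255, -0.598, 0.304] pointing down, gripper open.
Joint ranges: [-3.12, 3.12], [-0.3, 2.06], [-1.34, 1.32], [0.26, 2.42], [-1.36, 4.5], [0.01, 1.98], [-2.84, 2.84]. Speed limits (rad/s): [2.79, 2.79, 3.14, 3.14, 3.14, 3.14, 3.14].

### API

Orientations are given as a unit quaternion [x, y, z, w].
In Python, from station import arm, snapshot, camera_info, ticket gives the robot as it stands. Calls block until the motion is done:
- arm.movep(position, orientation): joint-space move of the TCP to a pose.
- arm.line_to(position, velocity=0.15, ori=None): straight line of the TCP; ori=None keeps the orientation; velocity is the mean speed in m/s.
- arm.move_j(angles): joint-space move.
- arm.move_gripper(opening, effort=None): opening from 0.0 (shut) to 1.0 (fully open); effort is the grip in N (None keeps the last); returns when the fingers have stopped.
- arm.pause(seconds).
- arm.ik(position, orientation): joint angles nearest the present ones, or None.
- snapshot(name): name is "scene" or "top"; returns the picture (384x512x3 uint8, blue, green, red); there is no depth.
- camera_info(name): a dict with "fx", "fy", "cx", "cy" (pixels), "R" (3x3) and "t" (3): a world point X has camera coordinates R X + t. Camera axes: x right, y down, z forward; pixel columns grow to the right and rows downward; lengths in m; the calibration is good to about 2 mm. A picture is of the moment at which its call begins. camera_info takes no time and is no camera call.
A pose or a line that the arm cannot do raises arm.MotionError and nothing moves.
- ticket.finish_job(): hands the job in; it is judged then, once.
Readings, each from a call of its own:
- arm.read_time(): time.
- arm.read_joint_positions(): joint angles.
- arm.read_dq(): joint speeds.
- arm.read_effort(): joint torques, N m.
- arm.read_tool_pos(): TCP position.
- arm.read_eef_rot(): TCP orientation.
- arm.read_ft_force(): force on the tool from outside, world axes, zero at the start.
- arm.read_wrist_torque(): the same for the moment, N m.
- arm.read_opening(): opening from 0.0 (shut) to 1.0 (fully open).
- arm.read_finger_force(): force on a finger pad.
Only numpy, scipy, OpenCV 4.12 (cv2) and the standard library are available. Lean on these libraries where they do the work, as an engineer would, in place of code of your own. Each camera call takes 0.05 s, during which the arm holds its last target. There are 200 camera calls.

### The job

Tighten the castle nut on the ring light's boom pivot (clockwise) until it is snug on its washer, then turn it a little further, just to the first slot that comes into line with the cross hole in the stud, and lock it there with the slim pin from the hardware tray, pushed fully home through slot and hole. Leave the stout pin in the tray and do not disturb the other things on the table.

Things in the scene. Friction and masses are not known exactly. Their poses are not given: they have to be found in the camera images.
- stud_hole (a point): centre of the cross hole in the upright 28 mm threaded stud of the ring light's stand, 160.8 mm above the table (the stud's flat top: 175 mm). z is up along the stud. The hole, 7.5 mm wide and high, runs right through along y of this frame and can be entered from both sides; x points along the boom, away from the stud to the lamp
- stand: the fixed ring light stand, origin on the stud's axis at the table, x along the boom. Above the table: round base 180 mm across to 19 mm, column 40 mm across, black hub 68 mm across from 100 to 130 mm, washer 56 mm across to 133 mm, stud to 175 mm. Boom tube 30 mm wide to 124 mm high; 200 mm ring lamp lying level, 125 to 325 mm from the stud, its top at 127 mm
- nut_top (a point): centre of the castle nut's top, on the stud's axis. Nut 33 mm tall: below, a 23 mm tall hexagon 46 mm across flats; above, a 10 mm tall crown of six teeth, 42 mm across. Six slots 7.5 mm wide, 10 mm deep, open above, one over the middle of each flat: one points along +y of this frame, the rest every 60 degrees, so the flats face these ways too. Snug, its underside is at 133 mm
- nut_run (a joint): turn of the loose castle nut down its thread, rad, growing clockwise seen from above (tightening; it goes down 0.56 mm per rad), against 0.1 N m of friction; stays where left. It starts 1.2 to 2.15 rad short of snug (negative) and stops at 0: snug on the washer
- nut_tight (a joint): turn of the nut past snug, rad, clockwise; 0 until nut_run has come to 0, then it needs 0.2 N m and 0.3 N m more per rad, and stays where left. A slot is in line with the hole at 0.45 (26 degrees past snug; the pin enters within about 0.07 either way). One is also in line each 60 degrees before that, but there the nut is still loose. Beyond 0.9 it is overtightened
- lock_pin: the slim steel pin, 35 g: round shank 5 mm thick, 58 mm long, the last 8 mm a tapered nose; behind it a flat stirrup loop 30 x 30 mm, 6 mm thick, whose front bar is the shoulder that stops it. Origin on the shank's axis at the shoulder, x towards the tip (at 58 mm), loop at x = -30 to 0, y = -15 to 15 mm. Its axis lies 7 mm above the table in the tray, 3 mm when on the table.
- pin_mid (a point): point on the slim pin's axis 21 mm from the shoulder towards the tip; it is at the centre of the cross hole when the pin is fully home, from either side (its shoulder then touches the crown)
- tray: fixed black moulded tray, 112 (x) by 118 mm (y), 16 mm high, floor 4 mm thick; origin under its middle. Two places at y = -27 and 27 mm, either may hold the slim pin; pins lie along x, tip to +x, shoulder at x = -14.5 mm. Loops are sunk in close recesses, tips in grooves; only from x = -8 to 36 mm a finger channel right across leaves the shanks free to be taken, and lifted straight up
- clear_spot (a point): middle of a bare patch of table top, about 130 mm across, between the tray and the stand, where the pin can be laid down and taken again by its loop
- stout_pin: the other steel pin in the tray, with the same 30 mm stirrup loop (10 mm thick) but a stout 9 mm shank, 48 mm long, too thick for the hole; origin on its axis at the shoulder, +x towards the tip. A bystander: it stays where it is
- lipstick_a: bystander: lipstick standing upright, 21 mm across, 74 mm tall, origin at the middle of its foot
- lipstick_b: bystander: lipstick standing upright, 21 mm across, 74 mm tall, origin at the middle of its foot
- compact: bystander: round black powder compact lying flat, 76 mm across, 16 mm thick, origin at the middle of its underside
- phone: bystander: black phone lying flat, 148 x 72 x 8 mm (its x along the length), origin at the middle of its underside
- cream_jar: bystander: amber cream jar with a white lid, 60 mm across, 50 mm tall, origin at the middle of its foot
- perfume: bystander: square amber glass perfume bottle, 34 x 50 mm, 70 mm tall, origin at the middle of its foot
- brush: bystander: make-up brush lying flat, 190 mm long along its x, origin under its middle
Not all that is in view belongs to the job. What is shaped like the tray but blue or green is not meant.

How it is judged:
On the way, in this order (a step that is already met when the one before it is completed fails the run):
1. the nut is tight on its washer and at the first slot in line with the hole (value of joint nut_run above -0.05 rad and value of joint nut_tight between 0.33 and 0.57 rad), for 0.2 s.
2. the slim pin is fully home through slot and hole (distance between pin_mid and stud_hole below 0.005 m and angle between the x axis of lock_pin and the y axis of stud_hole, either way round below 0.15 rad), for 0.2 s.
At the end, for the whole second after the job is handed in: the nut is run down to snug (within 0.05 rad) and 0.45 rad past it (within 0.15 rad); the slim pin lies through slot and cross hole, pin_mid within 5 mm of the hole's centre, shank along the hole within 0.15 rad, released and at rest; the bystanders are where they were (all of step 2 and value of joint nut_run above -0.05 rad and value of joint nut_tight between 0.3 and 0.6 rad and linear speed of lock_pin below 0.02 m/s); the robot touches nothing.
It fails at once if the nut is overtightened (more than 0.9 rad past snug) (value of joint nut_tight above 0.9 rad).
It fails at once if the stout pin is moved out of its place (more than 15 mm) (distance of stout_pin from where it was at the start of the episode above 0.015 m).
It fails at once if another thing on the table is disturbed (moved more than 30 mm or tipped over) (distance of any of lipstick_a, lipstick_b, compact, phone, cream_jar, perfume, brush from where it was at the start of the episode above 0.03 m or angle between any of lipstick_a, lipstick_b, cream_jar, perfume's own z axis and vertical above 0.6 rad).
It also fails if it takes over 72 s, if anything falls off the work surface, if the arm or the gripper's body presses on something with over 40 N, if the wrist force passes 120 N, or if a joint passes its speed limit or range.

## Working session

There is one attempt and no reset: what is moved stays moved. The work goes in short steps, each a Python script; the robot and the scene stay as the last script left them, time stands still between calls to the robot, and variables do not carry over. Pictures are saved under pics/ and viewed, at most 12 in all, crops included, and the job is handed in when it is done.

```bash
ls; mkdir -p pics; python3 - <<'E'
from station import arm,snapshot,camera_info
import cv2,numpy as np
for n in("scene","top"):
    im=snapshot(n);cv2.imwrite(f"pics/{n}0.png",im)
    c=camera_info(n);print(n,c['fx'],c['fy'],c['cx'],c['cy'],np.round(c['R'],4).tolist(),np.round(c['t'],4).tolist(), np.round(-np.array(c['R']).T@np.array(c['t']),3))
    cv2.imwrite(f"pics/{n}0b.png",cv2.resize(im,(800,600),interpolation=cv2.INTER_CUBIC))
print(arm.read_time(),arm.read_eef_rot(),arm.read_opening())
E
```

```text
pics
scene 481.25873815208814 481.25873815208814 254.61882901343594 195.9290072378301 [[0.0846, 0.9962, 0.0218], [0.6397, -0.0375, -0.7677], [-0.7639, 0.0789, -0.6405]] [-0.013, -0.2266, 1.8387] [ 1.551 -0.14   1.004]
top 374.2054022504631 374.2054022504631 249.95208965992288 186.52017625477365 [[0.0024, -0.9999, -0.0112], [-0.9932, -0.0011, -0.1161], [0.1161, 0.0114, -0.9932]] [-0.0383, 0.5125, 1.2036] [ 0.369 -0.052  1.254]
0.1 [ 9.79680672e-01  2.00560135e-01 -2.43239919e-04 -1.16326790e-03] 1.0018945029471837
```

View pics/scene0b.png

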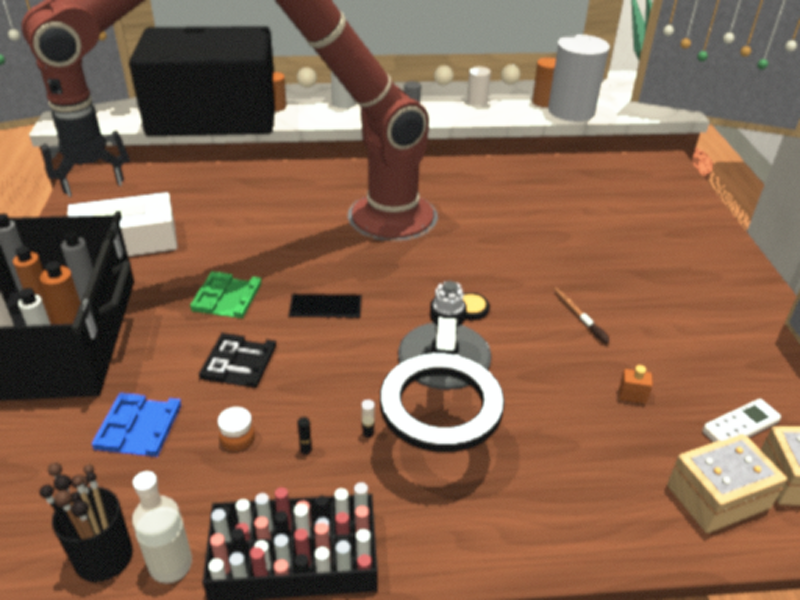

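View pics/top0b.png

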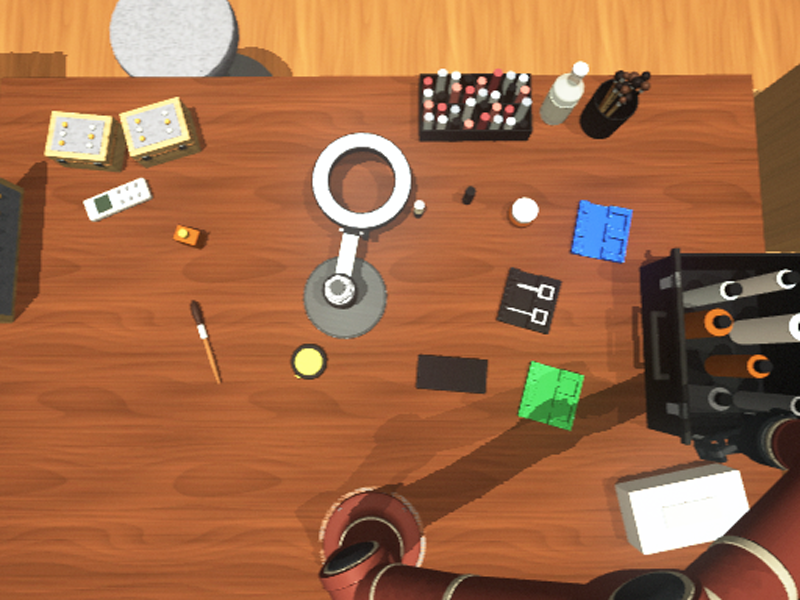

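The scene view shows the black tray at about (238,360) and the stand with its nut at (449,298), both in 800x600 pixels. In the top view the stud is at (340,290), the ring lamp at (361,181) and the tray at (530,300), with the pin tips pointing left. The clear patch is between the tray and the stand. Next I'll measure these.

```bash
cat > h.py <<'E'
import cv2,numpy as np
from station import arm,snapshot,camera_info,ticket
from scipy.spatial.transform import Rotation as Rn
def cast(n,uv,z):
    c=camera_info(n);R=np.array(c['R']);t=np.array(c['t']);o=-R.T@t
    d=R.T@np.array([(uv[0]-c['cx'])/c['fx'],(uv[1]-c['cy'])/c['fy'],1.])
    return o+d*(z-o[2])/d[2]
def proj(n,X):
    c=camera_info(n);p=np.array(c['R'])@X+np.array(c['t']);return np.array([c['fx']*p[0]/p[2]+c['cx'],c['fy']*p[1]/p[2]+c['cy']])
def down(th): # tool down, tool y axis at angle th in the world xy plane
    y=np.array([np.cos(th),np.sin(th),0]);z=np.array([0,0,-1.]);return Rn.from_matrix(np.c_[np.cross(y,z),y,z]).as_quat()
E
python3 - <<'E'
from h import *
im=cv2.imread('pics/top0.png')
hsv=cv2.cvtColor(im,cv2.COLOR_BGR2HSV)
w=((hsv[...,1]<40)&(hsv[...,2]>190)).astype(np.uint8)
m=np.zeros_like(w);m[80:150,195:268]=w[80:150,195:268]
cs,_=cv2.findContours(m,cv2.RETR_EXTERNAL,cv2.CHAIN_APPROX_NONE);c=max(cs,key=cv2.contourArea)
e=cv2.fitEllipse(c);print('ring',e,cast('top',e[0],.127))
d=(hsv[...,2]<75).astype(np.uint8);m=np.zeros_like(d);m[165:220,312:364]=d[165:220,312:364]
m=cv2.morphologyEx(m,cv2.MORPH_CLOSE,np.ones((7,7)))
cs,_=cv2.findContours(m,cv2.RETR_EXTERNAL,cv2.CHAIN_APPROX_NONE);c=max(cs,key=cv2.contourArea)
r=cv2.minAreaRect(c);P=[cast('top',p,.014) for p in cv2.boxPoints(r)];print('tray',r,np.round(P,4).tolist(),np.mean(P,0))
a=cv2.resize(im[160:215,190:245],(400,400),interpolation=cv2.INTER_CUBIC)
b=cv2.resize(im[167:217,313:363],(400,400),interpolation=cv2.INTER_CUBIC)
s=cv2.imread('pics/scene0.png')
c=cv2.resize(s[170:210,265:310][:40,:40],(200,200),interpolation=cv2.INTER_CUBIC)
c=cv2.resize(s[170:215,262:316],(400,200*5//3)[:2],interpolation=cv2.INTER_CUBIC)[:200] if 0 else cv2.resize(s[172:202,265:325],(400,200),interpolation=cv2.INTER_CUBIC)
d2=cv2.resize(s[208:250,122:182],(400,200),interpolation=cv2.INTER_CUBIC)
cv2.imwrite('pics/c1.png',np.vstack([np.hstack([a,b]),np.hstack([c,d2])]))
E
```

```text
ring ((231.0076141357422, 114.9510269165039), (59.56493377685547, 61.87466049194336), 84.75347900390625) [0.72489265 0.02081635 0.127     ]
tray ((338.14508056640625, 192.2487030029297), (33.59311294555664, 35.12007141113281), 14.74356460571289) [[0.4532, -0.2609, 0.014], [0.567, -0.2929, 0.014], [0.5383, -0.4003, 0.014], [0.4251, -0.3674, 0.014]] [ 0.49591669 -0.33036378  0.014     ]
```

View pics/c1.png

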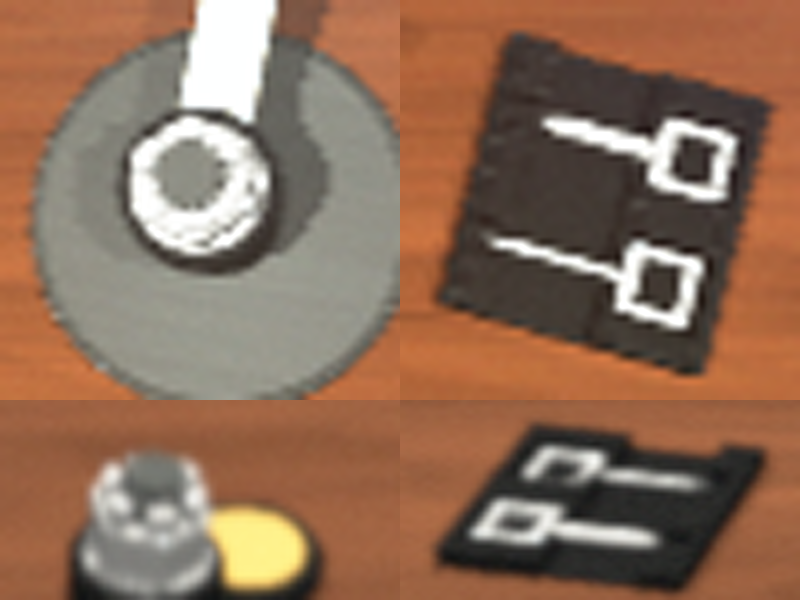

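The top view shows the nut around crop (195,180), with the boom going up and slightly right. The slim pin is the lower one in the crop, nearer the robot, with its loop at (660,285) and its tip at (490,240). Next I'll work out the stud axis, the boom direction, the nut's phase and the pin pose.

```bash
python3 - <<'E'
from h import *
from scipy.ndimage import map_coordinates as mc
im=cv2.imread('pics/top0.png');g=cv2.cvtColor(im,cv2.COLOR_BGR2GRAY);hsv=cv2.cvtColor(im,cv2.COLOR_BGR2HSV)
# stud top: grey disk inside white crown
u=np.kron(np.eye(1),1)
G=cv2.resize(g[170:198,202:230],None,fx=8,fy=8,interpolation=cv2.INTER_CUBIC)
for T in(160,185):
    m=(G<T).astype(np.uint8);n,l,s,ce=cv2.connectedComponentsWithStats(m)
    k=l[int((184.1-170)*8),int((216.1-202)*8)]
    uv=(ce[k]+.5)/8-.5+[202,170];print('stud',T,uv,s[k],cast('top',uv,.175))
# base disc
b=((hsv[...,1]<60)&(hsv[...,2]<190)&(hsv[...,2]>60)).astype(np.uint8);m=np.zeros_like(b);m[158:222,188:252]=b[158:222,188:252]
c=max(cv2.findContours(m,cv2.RETR_EXTERNAL,cv2.CHAIN_APPROX_NONE)[0],key=cv2.contourArea)
c=cv2.convexHull(c);e=cv2.fitEllipse(c);print('base',e,cast('top',e[0],.019))
S=cast('top',uv,.175)
# pins: bright comps in tray
w=(g>120).astype(np.uint8)[168:215,316:360];n,l,s,ce=cv2.connectedComponentsWithStats(w)
for k in range(1,n):
    if s[k,4]>15: print('pin',s[k],ce[k]+[316,168],cast('top',ce[k]+[316,168],.009))
# nut phase: 6th harmonic
for cam in('top','scene'):
  gg=cv2.cvtColor(cv2.imread(f'pics/{cam}0.png'),cv2.COLOR_BGR2GRAY).astype(float)
  ph=np.arange(360)*np.pi/180
  for z,rs in((.167,(.0165,.018,.0195)),(.158,(.0225,.0235,.0245,.0255))):
    for r in rs:
        P=np.array([proj(cam,S*[1,1,0]+[r*np.cos(a),r*np.sin(a),z]) for a in ph])
        v=mc(gg,[P[:,1],P[:,0]],order=1);F=np.fft.rfft(v)
        print(cam,z,r,'bright at deg mod60: %.1f'%((-np.angle(F[6])*180/np.pi/6)%60),'amps',np.round(np.abs(F[1:10])/180,1))
E
```

```text
stud 160 [215.70379005 183.58703969] [  75   74   78   76 4182] [0.5040983  0.06059443 0.175     ]
stud 185 [215.70498342 183.56325114] [  70   72   86   80 4826] [0.50416807 0.06059186 0.175     ]
base ((220.5261688232422, 189.5517578125), (52.07090759277344, 53.13166427612305), 16.50398063659668) [0.50359932 0.06048904 0.019     ]
pin [15 13 24 11 98] [344.80612245 185.40816327] [ 0.51911791 -0.35428211  0.009     ]
pin [ 0 21  3 10 25] [316.92 193.24] [ 0.49269151 -0.26076432  0.009     ]
pin [40 21  4  9 26] [357.96153846 193.53846154] [ 0.49187151 -0.39727189  0.009     ]
pin [ 8 29 27 11 90] [341.02222222 200.95555556] [ 0.46700523 -0.34032478  0.009     ]
pin [  0  36  44  11 217] [336.70967742 211.23963134] [ 0.43279225 -0.32517768  0.009     ]
top 0.167 0.0165 bright at deg mod60: 37.5 amps [22.1  8.2  4.3  5.5  9.8  2.4  2.6  1.3  1.8]
top 0.167 0.018 bright at deg mod60: 55.3 amps [7.2 5.7 4.  1.9 5.7 0.5 4.2 1.6 1.7]
top 0.167 0.0195 bright at deg mod60: 57.7 amps [1.8 2.6 3.  1.6 2.9 1.6 4.2 1.6 2.1]
top 0.158 0.0225 bright at deg mod60: 1.4 amps [17.8  8.8  0.8  3.1  5.7  9.   4.5  8.2  1.7]
top 0.158 0.0235 bright at deg mod60: 4.4 amps [19.  10.2  4.   4.1  5.4 12.4  5.3 10.5  2.1]
top 0.158 0.0245 bright at deg mod60: 6.2 amps [20.3 14.8  6.8  6.9  7.7 13.2 12.4  9.1  3.4]
top 0.158 0.0255 bright at deg mod60: 6.7 amps [34.  16.5  9.8  4.5 14.6 11.  23.2  5.2  2.6]
scene 0.167 0.0165 bright at deg mod60: 59.6 amps [13.5 38.1  5.9  6.1  7.  13.4 12.6  2.8  1.1]Traceback (most recent call last):
  File "<stdin>", line 26, in <module>
  File "h.py", line 9, in proj
    c=camera_info(n);p=np.array(c['R'])@X+np.array(c['t']);return np.array([c['fx']*p[0]/p[2]+c['cx'],c['fy']*p[1]/p[2]+c['cy']])
ValueError: time passes only in moves, steps and waits
```

```bash
python3 - <<'E'
from h import *
S=np.array([.504,.0605]);q=down(np.radians(93))
arm.movep([*S,.29],q);print(arm.read_time(),np.round(arm.read_joint_positions(),3))
print('f0',np.round(arm.read_ft_force(),2),np.round(arm.read_wrist_torque(),3))
arm.line_to([*S,.207],velocity=.1)
def rep(s): print(s,'t',arm.read_time(),'op',round(arm.read_opening(),3),'F',np.round(arm.read_ft_force(),2),'M',np.round(arm.read_wrist_torque(),3),'p',np.round(arm.read_tool_pos(),4),'ff',arm.read_finger_force())
rep('down');arm.move_gripper(0.45,effort=30);rep('closed')
y=Rn.from_quat(arm.read_eef_rot()).as_matrix()[:,1];print(np.degrees(np.arctan2(y[1],y[0])),np.round(arm.read_joint_positions(),3))
cv2.imwrite('pics/g1.png',np.hstack([cv2.resize(snapshot('top')[140:220,170:270],(400,320)),cv2.resize(snapshot('scene')[130:210,240:340],(400,320))]))
E
```

```text
2.5917 [ 0.391  0.526 -0.832  1.832  0.461  0.989  0.985]
f0 [-0.1   0.11  0.67] [-0.031  0.008  0.015]
down t 3.575 op 0.997 F [-0.11 -0.5  -0.18] M [0.037 0.03  0.042] p [0.5044 0.0608 0.2075] ff 0.0
closed t 4.0167 op 0.532 F [-1.2  -1.35  4.61] M [-0.358  0.242  0.096] p [0.5042 0.0601 0.2077] ff 34.71559524536133
92.99687248204157 [ 0.323  0.627 -0.745  1.93   0.583  0.812  0.878]
```

View pics/g1.png

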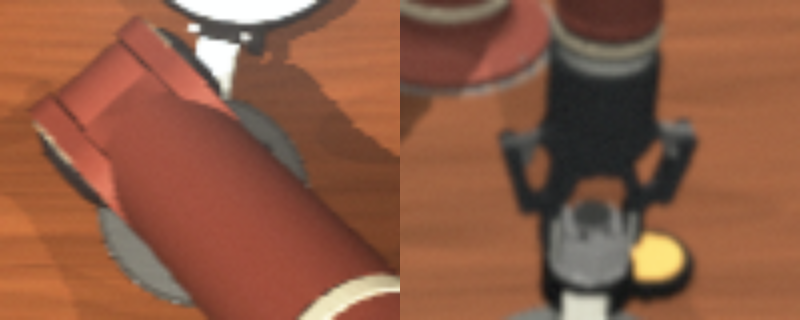

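The fingers have closed to 45 mm, so they sit square on the nut's flats (pictured in the right half at about (590,245)). Now I'll turn clockwise in steps and watch the torque.

```bash
python3 - <<'E'
from h import *
arm.move_gripper(0.4,effort=70)
S=[.5042,.0602]
def ang():
    y=Rn.from_quat(arm.read_eef_rot()).as_matrix()[:,1];return np.degrees(np.arctan2(y[1],y[0]))
for a in (60,30,8,-2,-8,-12,-16,-20,-24,-28,-32):
    z=.2077-.00056*np.radians(93-max(a,-14))
    try: arm.line_to([*S,z],velocity=.1,ori=down(np.radians(a)))
    except Exception as e: print(a,repr(e));break
    arm.pause(.1)
    M=[];
    F=arm.read_ft_force();M=arm.read_wrist_torque()
    print(a,'t',round(arm.read_time(),2),'ang %.1f'%ang(),'op',round(arm.read_opening(),3),'F',np.round(F,1),'Mz',round(M[2],3),'p',np.round(arm.read_tool_pos(),4),'j7',round(arm.read_joint_positions()[6],2))
E
```

```text
60 t 5.16 ang 60.0 op 0.525 F [0.1 0.3 3.8] Mz -0.111 p [0.5044 0.0607 0.2076] j7 0.42
30 t 5.93 ang 30.1 op 0.524 F [1.3 2.8 2.1] Mz -0.029 p [0.5048 0.0611 0.2074] j7 0.02
8 t 6.57 ang 8.1 op 0.524 F [2.7 4.4 0.6] Mz -0.09 p [0.5052 0.0613 0.2072] j7 -0.28
-2 t 6.99 ang -1.9 op 0.524 F [3.6 4.9 0.1] Mz -0.073 p [0.5054 0.0613 0.2071] j7 -0.42
-8 t 7.35 ang -7.9 op 0.521 F [3.3 5.7 0.2] Mz -0.004 p [0.5056 0.0613 0.207 ] j7 -0.5
-12 t 7.7 ang -11.9 op 0.523 F [2.7 4.9 0.8] Mz -0.102 p [0.5057 0.0613 0.207 ] j7 -0.55
-16 t 8.05 ang -15.9 op 0.522 F [ 4.2  5.4 -0.7] Mz -0.054 p [0.5058 0.0612 0.207 ] j7 -0.6
-20 t 8.4 ang -19.9 op 0.527 F [ 4.   4.7 -0.6] Mz -0.076 p [0.5058 0.0612 0.207 ] j7 -0.66
-24 t 8.75 ang -23.9 op 0.523 F [ 4.   3.9 -0.7] Mz -0.003 p [0.5059 0.0612 0.207 ] j7 -0.71
-28 t 9.1 ang -27.9 op 0.523 F [ 4.   4.2 -0.2] Mz 0.044 p [0.506  0.0611 0.207 ] j7 -0.76
-32 t 9.45 ang -31.9 op 0.52 F [4.2 4.7 0.1] Mz 0.014 p [0.5061 0.0611 0.207 ] j7 -0.82
```

```bash
python3 - <<'E'
from h import *
S=[.5050,.0603]
def rep(s): print(s,'t',round(arm.read_time(),2),'op',round(arm.read_opening(),3),'F',np.round(arm.read_ft_force(),2),'Mz',round(arm.read_wrist_torque()[2],3),'p',np.round(arm.read_tool_pos(),4))
arm.line_to([*S,.207],velocity=.1,ori=down(np.radians(-40.7)));rep('turned')
arm.move_gripper(.75);arm.pause(.2);rep('open')
arm.move_gripper(.45,effort=25);arm.pause(.2);rep('regrip -40')
arm.move_gripper(.9);
arm.line_to([*S,.207],velocity=.1,ori=down(np.radians(19.5)));arm.pause(.2);rep('at 20')
arm.move_gripper(.45,effort=25);arm.pause(.2);rep('regrip 20')
arm.move_gripper(.9);arm.line_to([*S,.30],velocity=.2)
arm.movep([.47,-.2,.3],down(np.radians(15)))
a=snapshot('top');b=snapshot('scene');cv2.imwrite('pics/top1.png',a);cv2.imwrite('pics/scene1.png',b)
cv2.imwrite('pics/n1.png',np.hstack([cv2.resize(a[168:200,200:232],(400,400),interpolation=2),cv2.resize(b[174:206,272:304],(400,400),interpolation=2)]))
E
```

```text
turned t 9.75 op 0.521 F [ 3.39  4.04 -1.56] Mz -0.02 p [0.5064 0.061  0.207 ]
open t 10.28 op 0.753 F [ 0.1  -0.15  0.44] Mz -0.011 p [0.5047 0.06   0.2069]
regrip -40 t 10.77 op 0.535 F [-0.59 -2.75  3.68] Mz 0.076 p [0.5054 0.0598 0.2074]
at 20 t 12.58 op 0.898 F [-0.45 -0.97  0.16] Mz -0.013 p [0.505  0.0604 0.207 ]
regrip 20 t 13.17 op 0.535 F [0.34 0.74 2.39] Mz 0.077 p [0.5054 0.0605 0.2073]
```

View pics/n1.png

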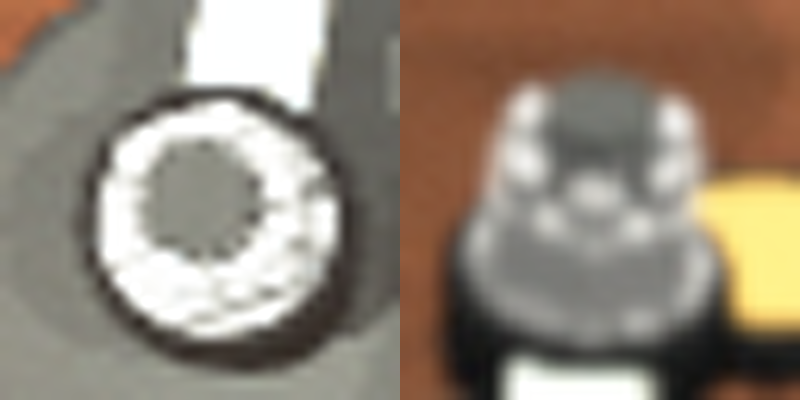

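The nut is done. One corner faces the boom (right half, about (590,260)), and re-gripping at -40° and 20° found the flats square, so the slot lies along the hole. Next I'll take the slim pin by its shank.

```bash
cat >> h.py <<'E'
def rep(s): print(s,'t',round(arm.read_time(),2),'op',round(arm.read_opening(),3),'F',np.round(arm.read_ft_force(),2),'p',np.round(arm.read_tool_pos(),4),'ff',round(float(arm.read_finger_force()),1))
E
python3 - <<'E'
from h import *
tx=np.array([np.cos(np.radians(75)),np.sin(np.radians(75))]);ty=np.array([-tx[1],tx[0]])
G=np.array([.4959,-.3304])+.014*tx+.0262*ty;print(G)
arm.move_gripper(.3)
arm.movep([*G,.15],down(np.radians(-15)));rep('above')
arm.line_to([*G,.085],velocity=.1);rep('low')
for z in (.082,.080,.0785):
    arm.line_to([*G,z],velocity=.03)
    rep(z)
    if arm.read_ft_force()[2]>4: break
arm.move_gripper(0,effort=40);rep('grip')
arm.line_to([*G,.16],velocity=.12);rep('lift')
a=snapshot('top');b=snapshot('scene')
cv2.imwrite('pics/p1.png',np.hstack([cv2.resize(a[160:220,300:380],(400,300),interpolation=2),cv2.resize(b[180:255,110:210],(400,300),interpolation=2)]))
E
```

```text
[ 0.47421621 -0.31009598]
above t 16.63 op 0.299 F [-0.52 -0.58  0.46] p [ 0.4753 -0.3092  0.1508] ff 0.0
low t 17.43 op 0.3 F [-0.32 -0.79  0.63] p [ 0.4747 -0.3101  0.0856] ff 0.0
0.082 t 17.68 op 0.3 F [ 0.38 -0.23  0.34] p [ 0.4743 -0.3102  0.0823] ff 0.0
0.08 t 17.93 op 0.302 F [-0.6   0.83 -0.08] p [ 0.4741 -0.3101  0.0799] ff 0.0
0.0785 t 18.18 op 0.303 F [-0.02  0.26  0.13] p [ 0.4741 -0.31    0.0783] ff 0.0
grip t 18.52 op 0.03 F [-0.05 -0.23 -0.39] p [ 0.4742 -0.3101  0.0786] ff 39.1
lift t 19.34 op 0.03 F [-0.45  0.1  -0.21] p [ 0.4737 -0.3099  0.1594] ff 39.1
```

View pics/p1.png

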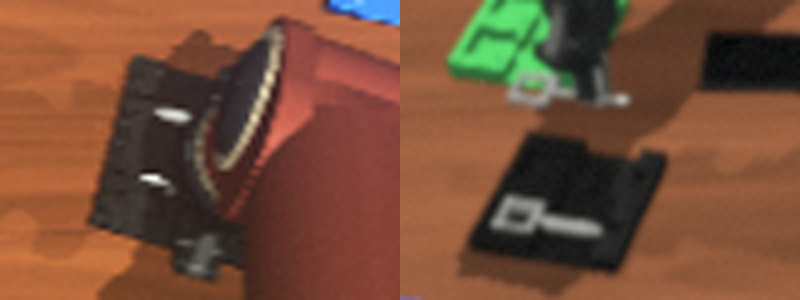

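The slim pin is held level at about (565,92) in the right half, and the stout pin is still in the tray. Next I'll lay the pin on the clear spot and take it again by the loop.

```bash
python3 - <<'E'
from h import *
th=np.radians(-10.2);px=np.array([-np.sin(th),np.cos(th)])
C=np.array([.495,-.14]);q=down(th)
arm.movep([*C,.14],q);arm.line_to([*C,.082],velocity=.12)
for z in (.079,.077,.076,.075):
    arm.line_to([*C,z],velocity=.03);rep(z)
    if arm.read_ft_force()[2]>3: break
arm.move_gripper(.2);P=arm.read_tool_pos();arm.line_to([*C,.11],velocity=.15)
L=np.array(P[:2])-.030*px
arm.move_gripper(.5);arm.line_to([*L,.11],velocity=.15);arm.line_to([*L,.08],velocity=.1)
a=snapshot('scene');cv2.imwrite('pics/l1.png',cv2.resize(a[165:255,160:280],(800,600),interpolation=2))
rep('over loop')
E
```

```text
0.079 t 21.05 op 0.03 F [-0.13 -0.41  0.1 ] p [ 0.4952 -0.1401  0.0795] ff 39.1
0.077 t 21.3 op 0.026 F [ 0.1  -0.39 -1.17] p [ 0.495  -0.14    0.0771] ff 39.1
0.076 t 21.55 op 0.025 F [ 0.51  0.3  -0.46] p [ 0.495 -0.14   0.076] ff 39.1
0.075 t 21.8 op 0.032 F [ 0.36 -0.55  0.36] p [ 0.495  -0.14    0.0749] ff 39.1
over loop t 23.69 op 0.497 F [ 0.07 -0.16  0.85] p [ 0.49   -0.169   0.0802] ff 0.0
```

View pics/l1.png

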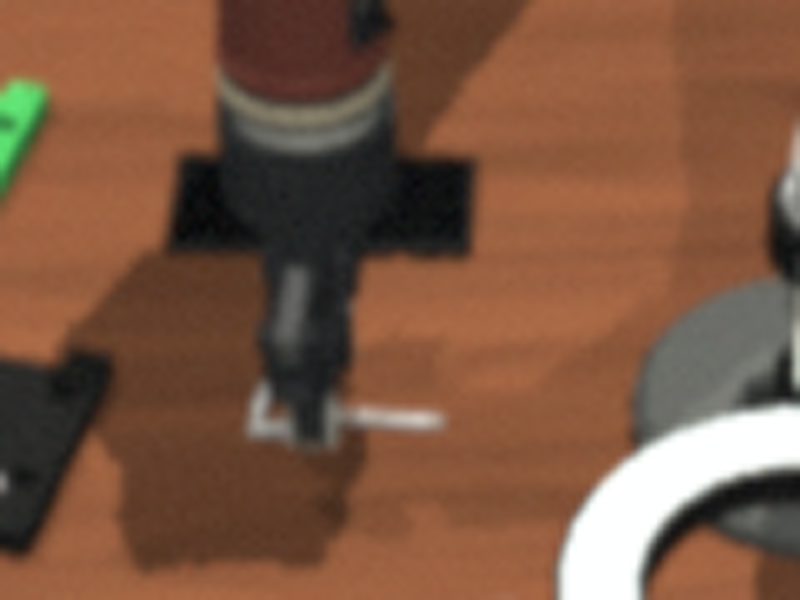

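```bash
python3 - <<'E'
from h import *
th=np.radians(-10.2);px=np.array([-np.sin(th),np.cos(th)]);
L=np.array(arm.read_tool_pos()[:2])
for n,uv in (('tip',(226.3,227.8)),('back',(197.8,228.5))):
    X=cast('scene',uv,.004)[:2];d=X-L;print(n,X,'along',d@px,'across',d@[np.cos(th),np.sin(th)])
a=snapshot('top');g=cv2.cvtColor(a,cv2.COLOR_BGR2GRAY)
p=proj('top',np.array([*(L+.06*px),.003]));u,v=p.round().astype(int);print(p)
print(g[v-5:v+6,u-12:u+13])
E
```

```text
tip [ 0.50168491 -0.11486869] along 0.05534247323069703 across 0.0018663286574706894
back [ 0.49945305 -0.19991517] along -0.028755121716292454 across 0.014730181003449548
[271.61256521 190.99284757]
[[105 106 105 107 104 105 107 106 105 104 104 104 102 105 105 104 103 100
  106 108  80  53  51  56  94]
 [104 103 104 103 101 102 104  99 102 102 101 104 101 100  99 100 100 101
   99  99  79  51  53  57  92]
 [106 104 108 105 107 107 104 104 104 105 107 104 106 106 105 104 102 102
  102 101  88  57  50  58 121]
 [113 113 112 112 112 114 111 112 110 110 112 111 112 111 112 111 110 109
  110 109  90  56  49  55 115]
 [112 113 111 112 112 113 113 111 112 113 113 114 110 111 112 108 108 107
  110 109  89  54  49  52 135]
 [113 113 112 113 112 114 111 112 112 110 111 111 123 116 104  98 104 110
  109 112  93  55  43  50 146]
 [115 114 115 114 112 114 113 110 110 109 110 108 130 191 242 251 251 236
  188 148  94  53  43  54 145]
 [109 110 107 108 109 106 107 107 111 106 105 105 106 106 103 109 133 164
  203 244 251 210  38  57 125]
 [109 110 112 108 107 107 108 109 108 108 109 109 110 110 107 108 110 113
  114 117 113  82  53  76 129]
 [114 117 115 114 115 115 113 116 115 114 114 114 115 115 114 116 119 116
  116 115 117  93  57  81  90]
 [114 115 115 112 116 115 113 113 115 114 114 113 117 116 118 116 118 115
  115 116 117 115  84  51  63]]
```

```bash
python3 - <<'E'
from h import *
th=np.radians(-10.2);px=np.array([-np.sin(th),np.cos(th)]);q=down(th)
L=np.array([.490,-.169])-.0155*px
arm.line_to([*L,.08],velocity=.1)
z=.08
for z in (.0765,.075,.074,.073,.072,.071,.070,.069,.068):
    arm.line_to([*L,z],velocity=.03)
    f=arm.read_ft_force()[2]
    if f>3 or arm.read_tool_pos()[2]-z>.001: break
rep('bottom %.4f'%z)
if f>3: arm.line_to([*L,z+.0015],velocity=.03)
arm.move_gripper(.2,effort=30);rep('grip')
p=arm.read_tool_pos();np.save('grip.npy',p)
arm.line_to([*L,.20],velocity=.15)
rep('lift')
a=snapshot('scene');b=snapshot('top');cv2.imwrite('pics/l2.png',np.hstack([cv2.resize(a[110:230,150:270],(400,400),interpolation=2),cv2.resize(b[150:230,240:320],(400,400),interpolation=2)]))
E
```

```text
bottom 0.0700 t 25.81 op 0.502 F [-1.32  0.21  6.62] p [ 0.4872 -0.1842  0.0708] ff 3.4
grip t 26.32 op 0.342 F [-0.43  0.31  7.46] p [ 0.4878 -0.1844  0.0724] ff 33.8
lift t 27.33 op 0.337 F [ 0.29 -0.49 -1.17] p [ 0.4866 -0.1841  0.1991] ff 29.6
```

View pics/l2.png

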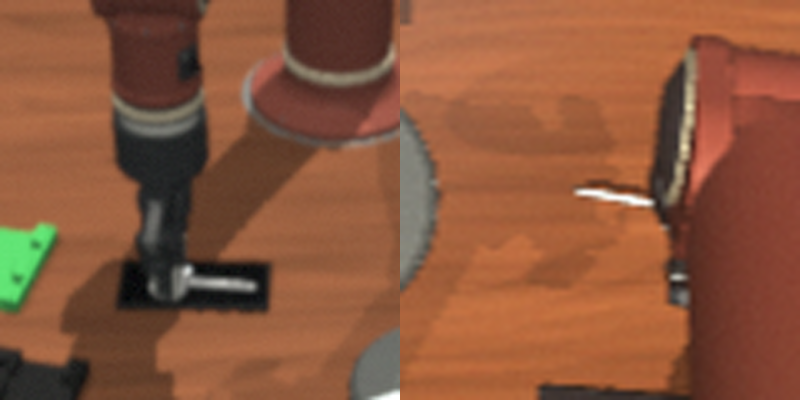

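```bash
python3 - <<'E'
from h import *
th=np.radians(-10.2);px=np.array([-np.sin(th),np.cos(th)]);ac=np.array([np.cos(th),np.sin(th)])
P=np.array(arm.read_tool_pos())
from scipy.optimize import least_squares
uv={'scene':np.array([226.6,196.1]),'top':np.array([275.2,188.])}
C={n:camera_info(n) for n in uv}
def pr(n,X):
    c=C[n];p=np.array(c['R'])@X+np.array(c['t']);return np.array([c['fx']*p[0]/p[2]+c['cx'],c['fy']*p[1]/p[2]+c['cy']])
r=least_squares(lambda X:np.r_[pr('scene',X)-uv['scene'],pr('top',X)-uv['top']],P-[0,0,.07])
X=r.x;d=X-P;print('tip',X,'along',d[:2]@px,'across',d[:2]@ac,'dz',d[2],r.fun)
print(Rn.from_quat(arm.read_eef_rot()).as_matrix().round(4))
E
```

```text
tip [ 0.49721797 -0.1134726   0.1242045 ] along 0.0713676849178952 across -0.002090144305561051 dz -0.07468172447391944 [-0.5422877  -0.02203024 -0.57769412 -0.03492429]
[[ 1.770e-01  9.842e-01 -2.400e-03]
 [ 9.842e-01 -1.770e-01  8.000e-04]
 [ 4.000e-04 -2.500e-03 -1.000e+00]]
```

```bash
python3 - <<'E'
from h import *
th=np.radians(-10.2);px=np.array([-np.sin(th),np.cos(th)]);q=down(th)
S=np.array([.5054,.0602])
def settle(T):
    arm.line_to(T,velocity=.12);arm.pause(.15)
    for _ in range(1):
        e=np.array(T)-arm.read_tool_pos()
        arm.line_to(np.array(T)+e,velocity=.03);arm.pause(.1)
A=S-.110*px
settle([*A,.2302]);rep('pre');print(A)
a=snapshot('scene');b=snapshot('top');cv2.imwrite('pics/s2.png',a);cv2.imwrite('pics/t2.png',b)
cv2.imwrite('pics/i1.png',np.hstack([cv2.resize(a[165:205,255:295],(400,400),interpolation=2),cv2.resize(b[165:205,205:245],(400,400),interpolation=2)]))
E
```

```text
pre t 29.25 op 0.337 F [-0.79  0.4  -0.18] p [ 0.486  -0.0473  0.2304] ff 29.6
[ 0.48592068 -0.04806152]
```

View pics/i1.png

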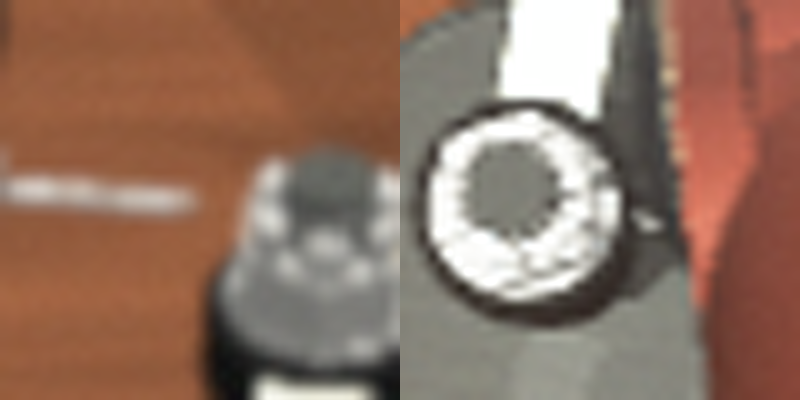

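The pin, at left in the scene half, has its tip at crop (197,201), and the stud top is at (333,178). In the top half the tip is at (637,217) and the stud top at (513,188). I'll compare the tip with where it should be relative to the stud in both views.

```bash
python3 - <<'E'
from h import *
from scipy.optimize import least_squares
th=np.radians(-10.2);px=np.array([-np.sin(th),np.cos(th)]);ac=np.array([np.cos(th),np.sin(th)])
S=np.array([.5054,.0602]);C={n:camera_info(n) for n in('scene','top')}
def pr(n,X):
    c=C[n];p=np.array(c['R'])@X+np.array(c['t']);return np.array([c['fx']*p[0]/p[2]+c['cx'],c['fy']*p[1]/p[2]+c['cy']])
c0={'scene':np.array([255,165.])-.45,'top':np.array([205,165.])-.45}
st={'scene':np.array([33.3,18.0]),'top':np.array([11.3,18.8])}
tip={'scene':np.array([19.7,20.1]),'top':np.array([23.6,21.7])}
# bias = measured - predicted stud top
b={n:c0[n]+st[n]-pr(n,np.array([*S,.175])) for n in C};print('bias px',b)
X=least_squares(lambda X:np.concatenate([pr(n,X)+b[n]-c0[n]-tip[n] for n in C]),np.array([*S,.16]));print(X.fun)
X=X.x;print('tip',X,'along from stud',(X[:2]-S)@px,'across',(X[:2]-S)@ac,'z',X[2])
print('tcp across',(np.array(arm.read_tool_pos())[:2]-S)@ac)
# pin slope seen in the scene view
g=cv2.cvtColor(cv2.imread('pics/s2.png'),cv2.COLOR_BGR2GRAY)
hs=cv2.cvtColor(cv2.imread('pics/s2.png'),cv2.COLOR_BGR2HSV)
for u in range(256,275,2):
    w=np.clip(90-hs[178:192,u,1].astype(float),0,None);print(u,round(float((w*np.arange(178,192)).sum()/max(w.sum(),1e-9)),2),end=' ')
P=np.array(arm.read_tool_pos());
for s in(.02,.07): 
    print('\nexpected level line',s,pr('scene',np.array([*(P[:2]+s*px),P[2]-.0694]))+b['scene'])
E
```

```text
bias px {'scene': array([-0.21261309,  0.87720425]), 'top': array([0.00501199, 0.20661083])}
[ 0.30388897 -0.01210624  0.31541207  0.03219895]
tip [0.49820511 0.02417533 0.16349214] along from stud -0.036729431244894306 across -0.0007017601107091511 z 0.163492143218679
tcp across -7.353269646472385e-05
256 183.66 258 183.66 260 183.86 262 183.95 264 184.14 266 184.43 268 184.5 270 184.61 272 184.59 274 0.0 
expected level line 0.02 [255.95129538 184.07061581]

expected level line 0.07 [273.61192589 185.39837495]
```

```bash
cat > ins.py <<'E'
from h import *
th=np.radians(-10.2);px=np.array([-np.sin(th),np.cos(th)]);ac=np.array([np.cos(th),np.sin(th)])
S=np.array([.5054,.0602])
def push(s0,s1,dx,z,step=.004,lim=8,v=.04):
    s=s0
    while True:
        arm.line_to([*(S+s*px+dx*ac),z],velocity=v)
        f=np.array(arm.read_ft_force());p=np.array(arm.read_tool_pos());r=p[:2]-S
        print('s %.4f act %.4f ac %.4f z %.4f F along %.1f across %.1f z %.1f'%(s,r@px,r@ac,p[2],f[:2]@px,f[:2]@ac,f[2]))
        if -(f[:2]@px)>lim or s>=s1-1e-6: return s
        s=min(s+step,s1)
E
python3 - <<'E'
from ins import *
push(-.110,-.092,.0004,.2292,step=.018)
s=push(-.090,-.068,.0004,.2292,step=.003)
print(arm.read_time())
cv2.imwrite('pics/s3.png',snapshot('scene'))
E
```

```text
s -0.1100 act -0.1101 ac 0.0004 z 0.2291 F along 0.2 across -0.8 z -0.4
s -0.0920 act -0.0919 ac 0.0004 z 0.2292 F along -0.4 across 0.4 z -0.3
s -0.0900 act -0.0900 ac 0.0004 z 0.2292 F along -0.2 across -0.6 z 0.1
s -0.0870 act -0.0867 ac 0.0004 z 0.2292 F along -1.0 across -1.3 z -0.8
s -0.0840 act -0.0837 ac 0.0004 z 0.2292 F along -0.1 across -0.1 z -0.3
s -0.0810 act -0.0807 ac 0.0004 z 0.2292 F along 0.5 across 0.3 z 0.5
s -0.0780 act -0.0777 ac 0.0004 z 0.2292 F along 0.6 across -0.2 z -0.7
s -0.0750 act -0.0747 ac 0.0004 z 0.2292 F along 0.2 across -0.4 z -0.8
s -0.0720 act -0.0717 ac 0.0004 z 0.2292 F along 0.4 across 0.1 z -0.4
s -0.0690 act -0.0687 ac 0.0004 z 0.2292 F along 0.2 across 0.4 z -0.0
s -0.0680 act -0.0680 ac 0.0004 z 0.2292 F along -0.2 across -0.2 z -0.2
32.45
```

```bash
python3 - <<'E'
from ins import *
s=push(-.065,-.030,.0004,.2292,step=.0025,lim=6)
print(arm.read_time());rep('')
a=snapshot('scene');b=snapshot('top')
cv2.imwrite('pics/i3.png',np.hstack([cv2.resize(a[155:205,255:305],(400,400),interpolation=2),cv2.resize(b[165:205,200:240],(400,400),interpolation=2)]))
E
```

```text
s -0.0650 act -0.0647 ac 0.0004 z 0.2292 F along -0.8 across 0.5 z -1.5
s -0.0625 act -0.0622 ac 0.0004 z 0.2292 F along -0.6 across 0.3 z -0.3
s -0.0600 act -0.0598 ac 0.0004 z 0.2292 F along 0.2 across 0.2 z -0.1
s -0.0575 act -0.0573 ac 0.0004 z 0.2292 F along -0.1 across -0.2 z -0.2
s -0.0550 act -0.0547 ac 0.0004 z 0.2292 F along -0.0 across -0.2 z -1.0
s -0.0525 act -0.0522 ac 0.0004 z 0.2292 F along 0.2 across -0.2 z -1.4
s -0.0500 act -0.0498 ac 0.0004 z 0.2292 F along -1.1 across -0.8 z -0.4
s -0.0475 act -0.0472 ac 0.0004 z 0.2292 F along -0.5 across 0.1 z 0.0
s -0.0450 act -0.0448 ac 0.0004 z 0.2292 F along 0.6 across 0.4 z -0.5
s -0.0425 act -0.0422 ac 0.0004 z 0.2292 F along 0.2 across 1.1 z -1.1
s -0.0400 act -0.0398 ac 0.0004 z 0.2292 F along 0.0 across -0.1 z -0.4
s -0.0375 act -0.0373 ac 0.0004 z 0.2292 F along 0.2 across -0.3 z -0.5
s -0.0350 act -0.0353 ac 0.0004 z 0.2292 F along -1.4 across -0.0 z -0.4
s -0.0325 act -0.0349 ac 0.0004 z 0.2292 F along -5.0 across 0.1 z 2.0
s -0.0300 act -0.0344 ac 0.0005 z 0.2292 F along -9.0 across -0.7 z 3.0
36.25
 t 36.25 op 0.339 F [-2.33 -8.77  3.04] p [0.4998 0.0263 0.2292] ff 30.0
```

View pics/i3.png

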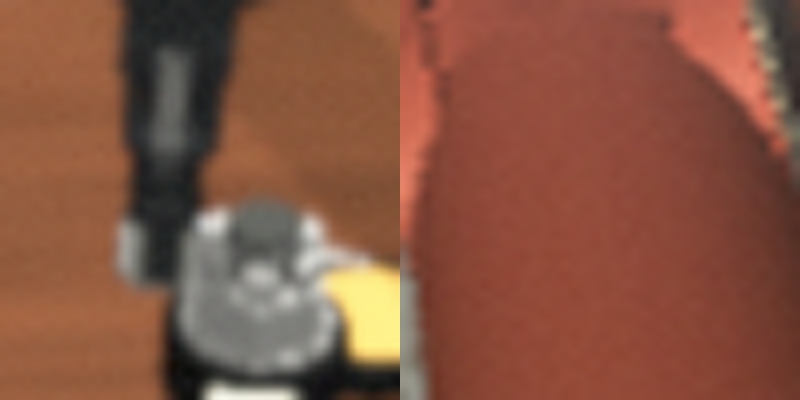

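The shoulder met the crown exactly where predicted, and the tip shows on the far side at crop (340,258). Now I'll release and check.

```bash
python3 - <<'E'
from ins import *
push(-.0340,-.0340,.0004,.2292)
arm.move_gripper(.55);arm.pause(.2);rep('rel')
p=np.array(arm.read_tool_pos());arm.line_to([p[0],p[1],.32],velocity=.12)
arm.movep([.45,-.2,.34],down(np.radians(0)));arm.pause(.3);rep('away')
a=snapshot('scene');b=snapshot('top')
cv2.imwrite('pics/i4.png',np.hstack([cv2.resize(a[155:205,255:305],(400,400),interpolation=2),cv2.resize(b[165:205,200:240],(400,400),interpolation=2)]))
E
```

```text
s -0.0340 act -0.0351 ac 0.0005 z 0.2292 F along -5.3 across 0.5 z 1.2
rel t 37.12 op 0.55 F [ 0.55  0.97 -0.19] p [0.4998 0.0271 0.2292] ff 0.0
away t 39.25 op 0.549 F [ 0.35  0.18 -0.01] p [ 0.4505 -0.1988  0.34  ] ff 0.0
```

View pics/i4.png

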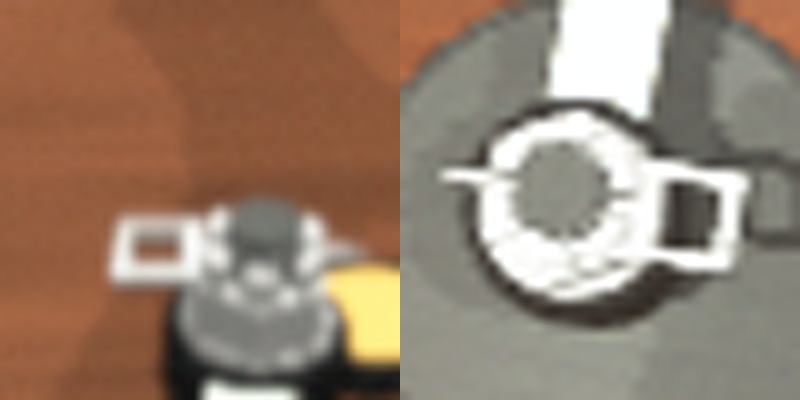

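The pin is through the stud, with its loop against the crown at (695,215) and its tip out at (445,175) in the top half. It is level and at rest, and the robot is clear, so I'm handing in.

```bash
python3 -c "
from station import ticket
print(ticket.finish_job())"
```

```text
the job is handed in; nothing more can be done
None
```

I tightened the castle nut to the first slot in line past snug and pushed the slim pin fully home through slot and hole, then handed the job in at about 39 s. The wrist torque never clearly showed the nut going snug, so the nut's position rests on its measured angle; the pin sliding in freely fits that. The hand-in gave no verdict.

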